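# Turn a bisque cup over and mark its foot in the plunger press

### The arm

A 6-joint arm with a two-finger parallel gripper is mounted at the origin on the work surface. World frame = base frame: x ahead of the robot, y to its left, z up, the work surface at z = 0. Lengths are in mm, angles in rad, forces in N, time in s.
With the tool pointing down it reaches from about 425 to 1125 mm from the base axis. Payload 14.9 kg.
Tool frame: the origin (TCP) lies on the centre line of the jaws, within the pads' length; the fingertips stand 8 mm ahead of it and the grasp point (between the pads) lies 11 mm behind it; z points along the fingers, y is the line along which they close (so a half turn about z gives the same grasp; the last joint's range is limited). The gripper opens to 91 mm and grips with 3 to 60 N. Pads are 32 mm wide; open, the fingers measure 118 mm over their backs; the gripper's body (76 mm by 178 mm) begins 60 mm behind the grasp point.
Start: joints at [1.125, 0.379, 1.734, -0, 1.028, -0.033], TCP at [280.831, 641.211, 221.932] pointing down, gripper open.
Joint ranges: [-2.77, 2.77], [-0.74, 2.19], [0, 2.66], [-1.06, 4.2], [0.31, 2.87], [-3.08, 3.08]. Speed limits (rad/s): [1.89, 1.89, 2.39, 3.14, 3.14, 3.14].

### API

Orientations are given as a unit quaternion [x, y, z, w].
In Python, from cell import env gives the robot as it stands. The module is installed in compiled form; this text tells all that it offers. Calls block until the motion is done:
- env.move_pose(position, orientation): joint-space move of the TCP to a pose.
- env.move_straight(position, orientation=None, speed=150): straight line of the TCP; orientation=None keeps the orientation; speed is the mean speed in mm/s.
- env.set_joints(angles): joint-space move.
- env.open() and env.gripper_close(): open the fingers fully, or close them until they stop; the grip force is fixed at half the most.
- env.wait(seconds).
- env.solve_ik(position, orientation): joint angles nearest the present ones, or None.
- env.grab_frame(name): name is "scene" or "top" or "wrist"; returns a dict with "pixels" (400x640x3 uint8, red, green, blue), "vfov" (degrees; the focal length in pixels is half the picture's height over the tangent of half this angle, whatever the lens; pixels are square), "cx", "cy" (the principal point, pixels), "rvec" (rotation vector, rad) and "tvec" (3), from world to camera coordinates, as OpenCV has them; the wrist camera has in their place "T_tool_cam" (4x4, takes a point from camera to tool coordinates, whose origin is the TCP and whose axes are the flange's). Camera axes: x right, y down, z forward; pixel columns grow to the right and rows downward; lengths in mm; the calibration is good to about 2 mm. A picture is of the moment at which its call begins: read the wrist's pose just before it. There is no depth.
A pose or a line that the arm cannot do raises env.MotionError and nothing moves.
- env.close_job(): hands the job in; it is judged then, once.
Readings, each from a call of its own:
- env.current_time_s(): time.
- env.current_joint_pos(): joint angles.
- env.current_qvel(): joint speeds.
- env.current_joint_efforts(): joint torques, N m.
- env.current_position(): TCP position.
- env.current_orientation(): TCP orientation.
- env.current_ft_force(): force on the tool from outside, world axes, zero at the start.
- env.current_ft_torque(): the same for the moment, N m.
- env.current_width(): opening from 0.0 (shut) to 1.0 (fully open).
- env.current_gripper_force(): force on a finger pad.
Only numpy, scipy, OpenCV 4.12 (cv2) and the standard library are available. Lean on these libraries where they do the work, as an engineer would, in place of code of your own. Each camera call takes 0.05 s, during which the arm holds its last target. There are 200 camera calls.

### The job

The square bisque cup stands mouth up: turn it over, set it foot up on the bed of the green marking press, centred in the white square under the stamp, and let go of it. Then push the press's red plunger knob straight down to its stop, keep it there a moment, and let it spring back fully, leaving the cup where it is under the stamp. The cup is fragile, so set it down rather than dropping it, and leave the other pots and tools where they are.

Things in the scene. Friction and masses are not known exactly. Their poses are not given: they have to be found in the camera images.
- cup: The only square cup: hollow pinkish unglazed ceramic, a blue diamond on each side, about 160 g. 52 x 52 outside (sides along its x, y), 56 high in all, walls 5 thick, on a terracotta-coloured foot 40 x 40 x 4. Origin: centre of the foot's underside; z points from foot to open mouth; it starts upright, z up. The four sides are alike: any way round will do in the press. It lies steadily on any side.
- cup_mid (a point): Centre of the square cup, on its axis, 28 from foot and rim; axes as the cup's. The cup can be held by two facing sides, midway up, with the tool tilted 45 degrees. Turning it right over takes two quarter turns: lay it on its side, then take it again.
- press: Green C-frame press, fixed to the table; origin on the table straight below the stamp, x from the open front to the column, z up. Bed top 20 above the table, reaching 80 to the front, 110 to the back, 65 to either side. Column 50 wide, its face 68 behind the stamp's axis. Overhead arm 44 wide, underside 130 and top 160 above the bed, reaching 22 forward of the axis.
- press_bed (a point): Centre of the white square outline (58 x 58 inside) on the bed's top face, exactly below the stamp; axes as the press's. The stamp hangs on a 14 diameter rod; its soft 18 diameter face is 82 above the bed at rest, so the upturned cup (56 high) goes in with 26 to spare, from the front or the sides.
- plunger (a joint): Travel of the spring plunger (m): 0 at rest (up), 0.030 at the stop (down). It needs about 4 N to start and about 12 N to hold at the stop, and springs back by itself. Its soft stamp face meets the foot of an upturned cup at 0.026 and is squeezed (without adding force) up to the stop.
- plunger_top (a point): Centre of the top face of the red round plunger knob, 44 diameter, 18 thick, on the rod above the press's arm; 210 above the bed at rest, 180 at the stop. Press it straight down.
- round_cup: Round bisque cup, a bystander (loose, pinkish unglazed, rim diameter 68, 62 high; stands in the same row as the square cup, sizes in mm); origin at the centre of its underside. Leave it where it is.
- bowl: Small white bowl, a bystander (loose, glazed, rim diameter 90, 50 high; stands in the same row as the square cup, sizes in mm); origin at the centre of its underside. Leave it where it is.
- mug: Blue mug, a bystander (loose, diameter 72, 80 high, with a handle, sizes in mm); origin at the centre of its underside. Leave it where it is.
- ink_bowl: Black ink bowl, a bystander (loose, rim diameter 80, 40 high, sizes in mm); origin at the centre of its underside. Leave it where it is.
- brush: Brush, a bystander (loose, about 200 long, lying on the table, sizes in mm); origin at its underside, at the middle of the handle-to-tip length or near it. Leave it where it is.
- jar: Amber jar, a bystander (loose, closed jar, diameter 60, 85 high, sizes in mm); origin at the centre of its underside. Leave it where it is.
- big_bowl: Large bisque bowl, a bystander (loose, rim diameter 130, 70 high, sizes in mm); origin at the centre of its underside. Leave it where it is.

How it is judged (in metres and radians):
On the way, in this order (a step that is already met when the one before it is completed fails the run):
1. the cup stands foot up on the press's bed, centred under the stamp, let go, with the plunger up (angle between cup's own z axis and vertical above 3 rad and horizontal distance between cup_mid and press_bed below 0.01 m and z of cup_mid in the frame of press_bed between 0.024 and 0.032 m and contact force between the fingers and cup below 0.05 N and value of joint plunger below 0.004 m), for 0.2 s.
2. the plunger is held at its stop, with the cup under it and untouched by the fingers (angle between cup's own z axis and vertical above 3 rad and horizontal distance between cup_mid and press_bed below 0.01 m and z of cup_mid in the frame of press_bed between 0.024 and 0.032 m and contact force between the fingers and cup below 0.05 N and value of joint plunger above 0.0265 m), for 0.2 s.
At the end, for the whole second after the job is handed in: The square cup stands at rest foot up (within 8 degrees) on the press's bed, its axis within 10 mm of the centre of the white square, touched by nothing of the robot, and the plunger has sprung back to within 3 mm of the top (angle between cup's own z axis and vertical above 3 rad and horizontal distance between cup_mid and press_bed below 0.01 m and z of cup_mid in the frame of press_bed between 0.024 and 0.032 m and contact force between the fingers and cup below 0.05 N and value of joint plunger below 0.003 m and linear speed of cup below 0.02 m/s).
It fails at once if the cup is dropped (moves faster than 0.7 m/s while out of the fingers) (linear speed of cup above 0.7 m/s and contact force between the fingers and cup below 0.05 N).
It fails at once if another pot, the jar or the brush is moved by more than 30 mm (distance of any of round_cup, bowl, mug, ink_bowl, brush, jar, big_bowl from where it was at the start of the episode above 0.03 m).
It also fails if it takes over 72 s, if anything falls off the work surface, if the arm or the gripper's body presses on something with over 40 N, if the wrist force passes 120 N, or if a joint passes its speed limit or range.

## Working session

There is one attempt and no reset: what is moved stays moved. The work goes in short steps, each a Python script; the robot and the scene stay as the last script left them, time stands still between calls to the robot, and variables do not carry over. Pictures are saved under pics/ and viewed, at most 10 in all, crops included, and the job is handed in when it is done.

```bash
mkdir -p pics
python3 - <<'E'
from cell import env
import cv2,numpy as np
for n in ("scene","top"):
    f=env.grab_frame(n); cv2.imwrite(f"pics/{n}0.png",f["pixels"][:,:,::-1])
    print(n,[f[k] for k in("vfov","cx","cy","rvec","tvec")])
f=env.grab_frame("wrist");print(f["T_tool_cam"],f["vfov"],f["cx"],f["cy"]); print(env.current_time_s(),env.current_orientation())
E
```

```text
scene [44.5821527848846, 321.78876277471807, 199.07000606195788, array([ 1.95107373,  1.20895688, -0.57775631]), array([-266.73610163, -223.97393306, 2129.3825045 ])]
top [50.33023946062317, 312.5431474738787, 210.72120238660463, array([ 2.16732309, -2.21530793,  0.08614082]), array([ -43.58962676,  623.1163144 , 1470.23834256])]
[[-2.03230538e-04 -9.58851569e-01 -2.83907781e-01  8.04791084e+01]
 [ 9.99999790e-01 -2.00729640e-05 -6.48039662e-04 -3.44128554e-01]
 [ 6.15674976e-04 -2.83907853e-01  9.58851371e-01 -1.63367328e+02]
 [ 0.00000000e+00  0.00000000e+00  0.00000000e+00  1.00000000e+00]] 67.35574872483733 317.94917209946294 199.81885950807668
0.15 [ 2.04942816e-01  9.78773874e-01 -3.69604593e-04 -9.47284877e-05]
```

View pics/scene0.png

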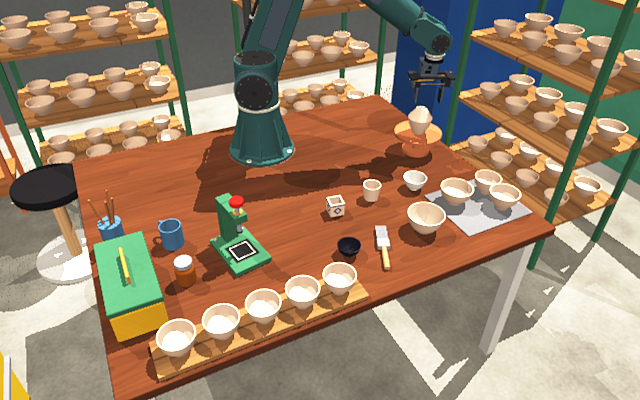

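View pics/top0.png

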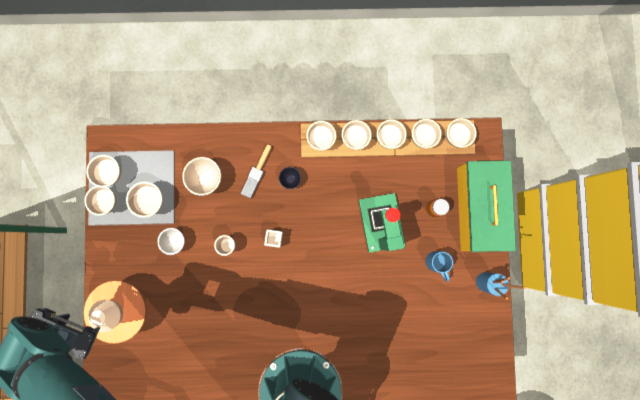

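The top view shows the square cup at about (273,238) and the press at about (382,221), with its red knob at (392,215). The round cup and bowl are left of the cup. I'll enlarge both areas in both views.

```bash
cat > h.py <<'E'
import cv2,numpy as np
from scipy.spatial.transform import Rotation as R
from scipy.optimize import least_squares
CAM={"scene":(44.5821527848846,321.78876277471807,199.07000606195788,[1.95107373,1.20895688,-0.57775631],[-266.73610163,-223.97393306,2129.3825045]),
"top":(50.33023946062317,312.5431474738787,210.72120238660463,[2.16732309,-2.21530793,0.08614082],[-43.58962676,623.1163144,1470.23834256])}
def K(v,cx,cy):
    f=200/np.tan(np.radians(v/2)); return np.array([[f,0,cx],[0,f,cy],[0,0,1.]])
def ray_from(Rm,t,k,uv):  # Rm,t world->cam
    d=Rm.T@np.linalg.solve(k,[uv[0],uv[1],1]); return -Rm.T@np.array(t),d/np.linalg.norm(d)
def ray(n,uv):
    v,cx,cy,r,t=CAM[n]; return ray_from(R.from_rotvec(r).as_matrix(),np.array(t),K(v,cx,cy),uv)
def atz(o,d,z): return o+d*(z-o[2])/d[2]
def tri(rays):
    A=sum(np.eye(3)-np.outer(d,d) for o,d in rays); b=sum((np.eye(3)-np.outer(d,d))@o for o,d in rays)
    p=np.linalg.solve(A,b); return p,[np.linalg.norm(np.cross(p-o,d)) for o,d in rays]
E
python3 - <<'E'
import cv2,numpy as np
t=cv2.imread("pics/top0.png");s=cv2.imread("pics/scene0.png")
def c(im,x,y,w,h,k): return cv2.resize(im[y:y+h,x:x+w],(w*k,h*k),interpolation=cv2.INTER_CUBIC)
a=c(t,355,188,54,70,6); b=c(s,200,185,80,96,5)[:420]; d=c(t,258,224,30,30,6); e=c(s,320,188,30,30,6)
o=np.zeros((600,800,3),np.uint8)
o[:420,:324]=a; o[:420,330:730]=b; o[420:600,:180]=d; o[420:600,200:380]=e
cv2.imwrite("pics/crop1.png",o)
E
```

```text
(no output)
```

View pics/crop1.png

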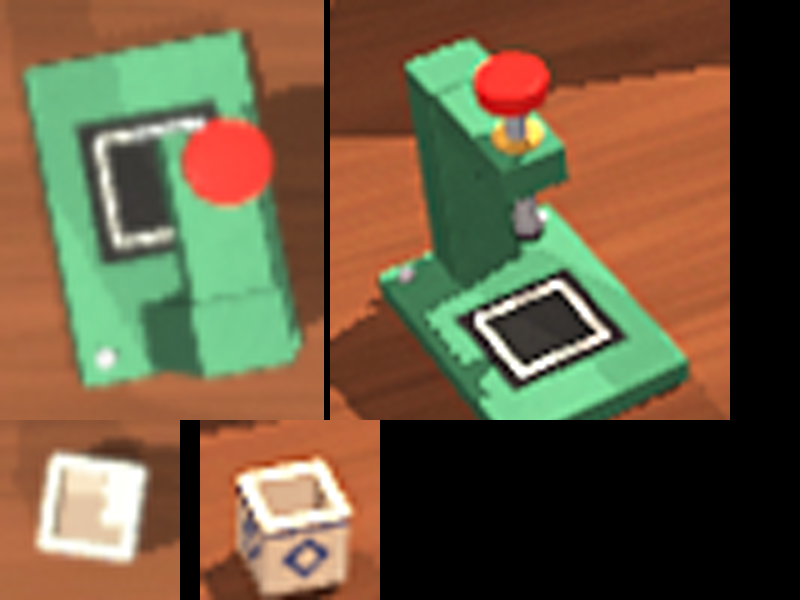

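The crops show the press column on the robot's side, so the open front faces away from the robot. The white outline corners in the scene crop are about (479,321), (560,283), (612,337) and (524,378). I'll compute positions from these.

Run:
```python
from h import *
np.set_printoptions(precision=1,suppress=True)
def px(c,ox,oy,x0,y0,k): return [(x0+(u-ox+.5)/k-.5,y0+(v-oy+.5)/k-.5) for u,v in c]
rt=px([(52,453),(147,462),(133,562),(38,552)],0,420,258,224,6)
rs=px([(262,532),(237,482),(320,460),(352,508)],200,420,320,188,6)
# order: find correspondence by z=56
T=[atz(*ray("top",p),56) for p in rt];S=[atz(*ray("scene",p),56) for p in rs]
print("cup top",np.array(T),np.mean(T,0));print("cup scene",np.array(S),np.mean(S,0))
for a in range(4):
    i=int(np.argmin([np.linalg.norm(T[a]-s) for s in S])); print(tri([ray("top",rt[a]),ray("scene",rs[i])]))
for n,C in(("top",T),("scene",S)):
    e=[np.arctan2(*(C[(i+1)%4]-C[i])[[1,0]]) for i in range(4)]; print(n,np.degrees(e)%90)
sq=px([(479,321),(560,283),(612,337),(524,378)],330,0,200,185,5)
Q=np.array([atz(*ray("scene",p),20) for p in sq]);print("sq scene",Q,Q.mean(0),[np.degrees(np.arctan2(*(Q[(i+1)%4]-Q[i])[[1,0]])) for i in range(4)])
st=px([(99,137),(115,243)],0,0,355,188,6); q2=np.array([atz(*ray("top",p),20) for p in st]);print("sq top left corners",q2)
for n in q2: 
    i=int(np.argmin(np.linalg.norm(Q-n,axis=1)));j=[np.linalg.norm(q2[k]-n)<1 for k in(0,1)].index(True);print(tri([ray("top",st[j]),ray("scene",sq[i])]))
bt=px([(25,70),(242,32),(300,355),(85,385)],0,0,355,188,6);B=np.array([atz(*ray("top",p),20) for p in bt]);print("bed top",B,B.mean(0),[np.degrees(np.arctan2(*(B[(i+1)%4]-B[i])[[1,0]])) for i in range(4)])
kt=px([(228,162)],0,0,355,188,6)[0];ks=px([(512,76)],330,0,200,185,5)[0]
print("knob",tri([ray("top",kt),ray("scene",ks)]), atz(*ray("top",kt),230))
# bystanders
for nm,p,z in(("round",(224,245),62),("bowl",(171,241),50),("ink",(290,178),40),("mug",(441,262),80),("jar",(440,207),85)): print(nm,atz(*ray("top",p),z))
```

```text
cup top [[560.3 102.4  56. ]
 [554.   48.5  56. ]
 [497.6  57.4  56. ]
 [504.4 111.1  56. ]] [529.1  79.9  56. ]
cup scene [[556.5  49.3  56. ]
 [507.3  58.1  56. ]
 [509.8 113.4  56. ]
 [559.6 108.1  56. ]] [533.3  82.2  56. ]
(array([561.3, 104.3,  58.2]), [np.float64(2.3987633919183975), np.float64(2.398763391918295)])
(array([554.4,  49.4,  54.4]), [np.float64(0.9018654414362168), np.float64(0.9018654414363987)])
(array([498.5,  60. ,  49.1]), [np.float64(2.3653265911133934), np.float64(2.3653265911135173)])
(array([505.4, 113.4,  52.8]), [np.float64(2.203995470696683), np.float64(2.2039954706966194)])
top [83.3 81.  82.7 81.1]
scene [79.9 87.4 83.9 87. ]
sq scene [[ 571.1 -328.4   20. ]
 [ 559.7 -268.5   20. ]
 [ 623.3 -255.7   20. ]
 [ 633.9 -319.3   20. ]] [ 597. -293.   20.] [np.float64(100.76837568714399), np.float64(11.353683550930445), np.float64(-80.54596238501449), np.float64(-171.7523660169742)]
sq top left corners [[ 618.8 -262.9   20. ]
 [ 556.5 -270.3   20. ]]
(array([ 620.4, -259.1,   19.1]), [np.float64(4.1648398401020374), np.float64(4.164839840101948)])
(array([ 557.1, -269.2,   18.3]), [np.float64(1.4059367537589773), np.float64(1.4059367537590437)])
bed top [[ 659.1 -220.7   20. ]
 [ 678.7 -348.9   20. ]
 [ 489.  -376.    20. ]
 [ 474.4 -250.1   20. ]] [ 575.3 -298.9   20. ] [np.float64(-81.272608568428), np.float64(-171.86384452235012), np.float64(96.60293040653923), np.float64(9.067767379969029)]
knob (array([ 591.9, -294.7,  226.5]), [np.float64(2.2367404777795707), np.float64(2.2367404777794686)]) [ 590.9 -296.1  230. ]
round [509.5 245.4  62. ]
bowl [527. 428.  50.]
ink [736.5  18.8  40. ]
mug [ 436.7 -482.8   80. ]
jar [ 621.  -485.8   85. ]
```

```bash
cat >> h.py <<'E'
def ori(phi,th,s=1):
    """tool z leans th deg from straight down toward horizontal dir phi (deg); s: sign of the closing axis"""
    p,t=np.radians(phi),np.radians(th); u=np.array([np.cos(p),np.sin(p),0]); k=np.array([0,0,1.])
    z=u*np.sin(t)-k*np.cos(t); y=s*np.cross(k,u); x=np.cross(y,z)
    return R.from_matrix(np.c_[x,y,z])
def tcp(grasp,phi,th,s=1):
    r=ori(phi,th,s); return np.array(grasp)+11*r.as_matrix()[:,2], r.as_quat()
def shot(env,name):
    p,q=env.current_position(),env.current_orientation(); f=env.grab_frame("wrist")
    cv2.imwrite(f"pics/{name}.png",f["pixels"][:,:,::-1])
    T=np.eye(4);T[:3,:3]=R.from_quat(q).as_matrix();T[:3,3]=p; T=T@np.array(f["T_tool_cam"])
    np.savez(f"pics/{name}.npz",T=T,K=K(f["vfov"],f["cx"],f["cy"])); return f["pixels"]
def wray(name,uv):
    d=np.load(f"pics/{name}.npz");T=d["T"]; v=T[:3,:3]@np.linalg.solve(d["K"],[uv[0],uv[1],1]); return T[:3,3],v/np.linalg.norm(v)
def proj(name,P):
    d=np.load(f"pics/{name}.npz");T=np.linalg.inv(d["T"]); c=d["K"]@(T[:3,:3]@np.array(P)+T[:3,3]); return c[:2]/c[2]
E
python3 - <<'E'
from h import *
from cell import env
np.set_printoptions(precision=2,suppress=True)
for nm,g,phis in(("cup",(530,80,30),(-98,-8,82,172)),("lay",(560,-40,28),(-90,0,90,180)),("press",(594,-294,50),(-81,-171))):
  for phi in phis:
    for s in(1,-1):
      ok={}
      for th in(-60,-45,-30,0,30,45,60):
        p,q=tcp(g,phi,th,s); j=env.solve_ik(p,q); ok[th]=None if j is None else np.array(j)
      print(nm,phi,s,[(t,list(np.round(j,1))) if t in(-45,0,45,60) and j is not None else (t, j is not None) for t,j in ok.items()])
env.move_pose([530,40,230],ori(-90,0).as_quat()); print(env.current_joint_pos(),env.current_time_s())
shot(env,"w1"); env.move_straight([530,-60,230],speed=250); shot(env,"w2")
env.move_pose([594,-160,250],ori(-90,0).as_quat()); shot(env,"w3"); 
env.move_pose([594,-90,250],ori(-90,0).as_quat()); shot(env,"w4"); print(env.current_time_s())
a=[cv2.imread(f"pics/w{i}.png") for i in(1,2,3,4)]
cv2.imwrite("pics/m1.png",cv2.resize(np.vstack([np.hstack(a[:2]),np.hstack(a[2:])]),(800,500),interpolation=cv2.INTER_AREA))
E
```

```text
cup -98 1 [(-60, True), (-45, [np.float64(-0.2), np.float64(0.6), np.float64(2.1), np.float64(1.1), np.float64(0.9), np.float64(-1.0)]), (-30, True), (0, [np.float64(0.1), np.float64(0.5), np.float64(2.1), np.float64(-0.0), np.float64(0.6), np.float64(0.2)]), (30, True), (45, [np.float64(0.4), np.float64(0.7), np.float64(1.9), np.float64(-0.7), np.float64(1.1), np.float64(1.1)]), (60, [np.float64(0.4), np.float64(0.8), np.float64(1.9), np.float64(-0.8), np.float64(1.3), np.float64(1.2)])]
cup -98 -1 [(-60, True), (-45, [np.float64(-0.2), np.float64(0.6), np.float64(2.1), np.float64(1.1), np.float64(0.9), np.float64(2.1)]), (-30, True), (0, [np.float64(0.1), np.float64(0.5), np.float64(2.1), np.float64(-0.0), np.float64(0.6), np.float64(-2.9)]), (30, True), (45, [np.float64(0.4), np.float64(0.7), np.float64(1.9), np.float64(-0.7), np.float64(1.1), np.float64(-2.1)]), (60, [np.float64(0.4), np.float64(0.8), np.float64(1.9), np.float64(-0.8), np.float64(1.3), np.float64(-2.0)])]
cup -8 1 [(-60, True), (-45, [np.float64(0.0), np.float64(0.8), np.float64(1.7), np.float64(0.1), np.float64(
[... 7582 characters left out ...]
0.4), np.float64(1.5), np.float64(1.2)]), (60, [np.float64(-0.3), np.float64(1.0), np.float64(1.4), np.float64(-0.4), np.float64(1.8), np.float64(1.2)])]
press -171 -1 [(-60, True), (-45, [np.float64(-0.7), np.float64(0.6), np.float64(2.1), np.float64(1.7), np.float64(0.6), np.float64(2.2)]), (-30, True), (0, [np.float64(-0.5), np.float64(0.6), np.float64(1.9), np.float64(-0.0), np.float64(0.7), np.float64(-2.2)]), (30, True), (45, [np.float64(-0.4), np.float64(0.8), np.float64(1.5), np.float64(-0.4), np.float64(1.5), np.float64(-1.9)]), (60, [np.float64(-0.3), np.float64(1.0), np.float64(1.4), np.float64(-0.4), np.float64(1.8), np.float64(-1.9)])]
[0.03 0.1  2.07 0.   0.97 0.03] 2.4667
4.15
```

View pics/m1.png

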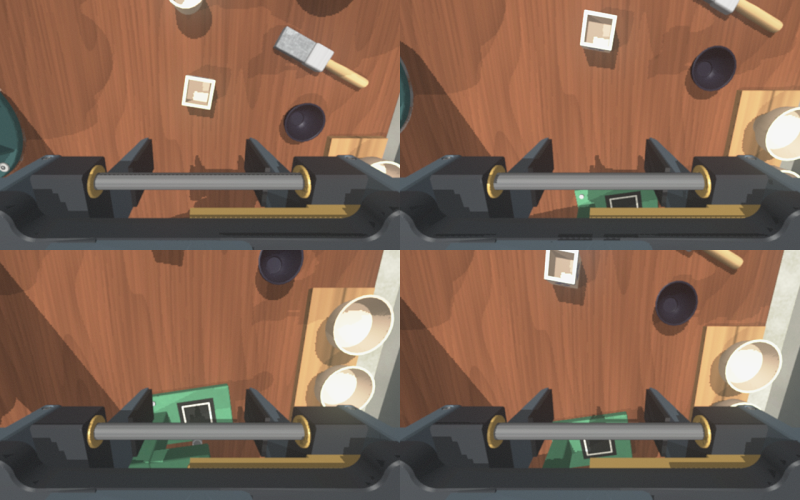

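The wrist views show the cup (first two frames, native about (317,147) and (317,50)) and the whole white square (third frame, native about (317,262)). I'll enlarge these to read the corners.

Run:
```python
import cv2,numpy as np
o=np.zeros((600,800,3),np.uint8)
def c(n,x,y,w,h,k,ox,oy):
    im=cv2.imread(f"pics/{n}.png")[y:y+h,x:x+w]; o[oy:oy+h*k,ox:ox+w*k]=cv2.resize(im,(w*k,h*k),interpolation=cv2.INTER_CUBIC)
c("w1",285,115,64,60,5,0,0); c("w2",285,10,64,74,4,340,0); c("w3",270,220,100,70,4,0,305); c("w4",270,270,96,90,4,410,305-65+0)
cv2.imwrite("pics/crop2.png",o)
```

```text
(no output)
```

View pics/crop2.png

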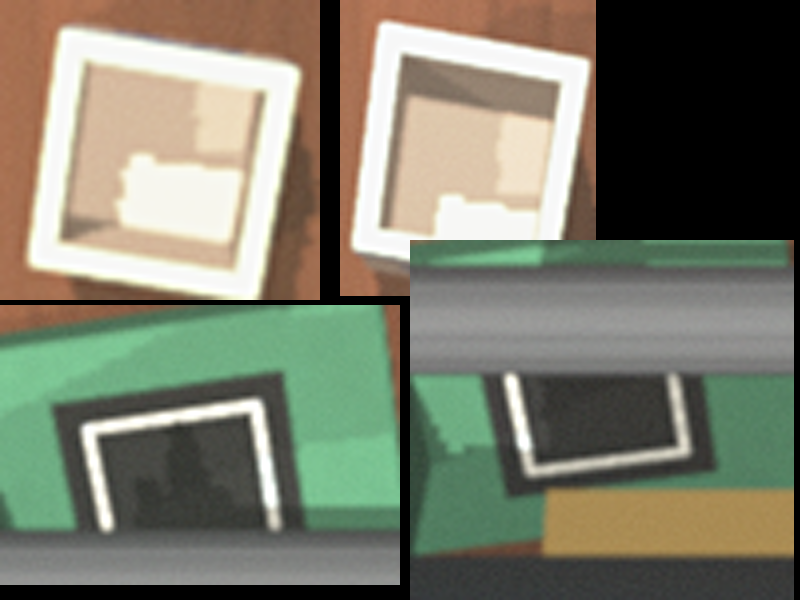

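Crop readings: in w1 the rim corners are (63,27), (301,68), (262,300) and (28,265). In w2 three are visible: (381,22), (590,60) and (353,250). The square's near edge corners (w3) are (82,427) and (262,400), and its far edge corners (w4) are (527,477) and (692,453).

Run:
```python
from h import *
np.set_printoptions(precision=1,suppress=True)
def px(u,v,ox,oy,x0,y0,k): return (x0+(u-ox+.5)/k-.5,y0+(v-oy+.5)/k-.5)
a=[px(u,v,0,0,285,115,5) for u,v in((63,27),(301,68),(28,265),(262,300))]
b=[px(u,v,340,0,285,10,4) for u,v in((381,22),(590,60),(353,250))]
for i in range(3): print(tri([wray("w1",a[i]),wray("w2",b[i])]))
C=np.array([atz(*wray("w1",p),56) for p in a]);print(C,C.mean(0),[np.degrees(np.arctan2(*(C[j]-C[i])[[1,0]])) for i,j in((0,1),(2,3),(2,0),(3,1))])
D=np.array([atz(*wray("w2",p),56) for p in b]);print(D,(D[1]+D[2])/2)
s3=[px(u,v,0,305,270,220,4) for u,v in((82,427),(262,400))];s4=[px(u,v,410,240,270,270,4) for u,v in((527,477),(692,453))]
Q=np.array([atz(*wray("w3",p),20) for p in s3]+[atz(*wray("w4",p),20) for p in s4]);print(Q,Q.mean(0),[np.degrees(np.arctan2(*(Q[j]-Q[i])[[1,0]])) for i,j in((0,1),(2,3),(2,0),(3,1))],[np.linalg.norm(Q[j]-Q[i]) for i,j in((0,1),(2,3),(2,0),(3,1))])
```

```text
(array([507.1, 111.1,  55.5]), [np.float64(0.1253936293368962), np.float64(0.12539362933685547)])
(array([559.1, 102.5,  56.2]), [np.float64(0.09692863705377748), np.float64(0.09692863705388394)])
(array([498.4,  58.7,  55.5]), [np.float64(0.10386657842487275), np.float64(0.10386657842489448)])
[[507.3 111.1  56. ]
 [559.3 102.5  56. ]
 [498.4  58.8  56. ]
 [551.7  50.8  56. ]] [529.2  80.8  56. ] [np.float64(-9.438991425899124), np.float64(-8.576548140162226), np.float64(80.29652053020453), np.float64(81.6789294971913)]
[[507.1 111.   56. ]
 [559.1 102.5  56. ]
 [498.6  58.7  56. ]] [528.8  80.6  56. ]
[[ 553.7 -271.5   20. ]
 [ 618.3 -260.9   20. ]
 [ 564.  -335.8   20. ]
 [ 628.4 -324.4   20. ]] [ 591.1 -298.1   20. ] [np.float64(9.350506490249), np.float64(10.058747174414993), np.float64(99.10658162861924), np.float64(99.10641104671525)] [np.float64(65.39874577788288), np.float64(65.40699325820027), np.float64(65.11090802466215), np.float64(64.30241763604177)]
```

```bash
cat >> h.py <<'E'
def hold(mid,phi,th,back=4,s=1):
    """tool pose with the grasp point `back` mm behind cup_mid along the tool axis"""
    z=ori(phi,th,s).as_matrix()[:,2]; return tcp(np.array(mid,float)-back*z,phi,th,s)
E
python3 - <<'E'
from h import *
from cell import env
np.set_printoptions(precision=2,suppress=True)
M=[529,80.7,28]; L=np.array([545,20,26.3]); up=np.array([0,0,90]); ph=-99
for m,t in((M,-45),(L,45),(L+up,45),(L+up/2,0),(L,-45)): print(t,np.array(env.solve_ik(*hold(m,ph,t)) or 0))
env.move_pose(*hold(np.array(M)+[0,0,30],ph,-45,110))
env.move_straight(*hold(M,ph,-45,90))
env.move_straight(*hold(M,ph,-45),speed=120); print("ft",env.current_ft_force())
env.gripper_close(); print(env.current_width()*91,env.current_gripper_force(),env.current_time_s())
p,q=hold(M,ph,-45); env.move_straight(p+up,q)
for t,f in((-15,.33),(15,.67),(45,1)):
    env.move_straight(*hold((np.array(M)+up)*(1-f)+(L+up)*f,ph,t),speed=80)
print(env.current_time_s(),env.current_joint_pos(),env.current_ft_force())
f=env.grab_frame("scene")["pixels"][:,:,::-1]; cv2.imwrite("pics/s1.png",cv2.resize(f[120:270,240:440],(800,600)))
E
```

```text
Traceback (most recent call last):
ValueError: The truth value of an array with more than one element is ambiguous. Use a.any() or a.all()
```

Run:
```python
from h import *
from cell import env
np.set_printoptions(precision=2,suppress=True)
M=[529,80.7,28]; L=np.array([545,20,26.3]); up=np.array([0,0,90]); ph=-99
ok=True
for m,t in((M,-45),(L,45),(L+up,45),(L+up/2,0),(L,-45)):
    j=env.solve_ik(*hold(m,ph,t)); print(t,j); ok&=j is not None
if not ok: raise SystemExit
env.move_pose(*hold(np.array(M)+[0,0,30],ph,-45,110))
env.move_straight(*hold(M,ph,-45,90))
env.move_straight(*hold(M,ph,-45),speed=120); print("ft",env.current_ft_force())
env.gripper_close(); print(env.current_width()*91,env.current_gripper_force(),env.current_time_s())
p,q=hold(M,ph,-45); env.move_straight(p+up,q)
for t,f in((-15,.33),(15,.67),(45,1)):
    env.move_straight(*hold((np.array(M)+up)*(1-f)+(L+up)*f,ph,t),speed=80)
print(env.current_time_s(),env.current_joint_pos(),env.current_ft_force())
f=env.grab_frame("scene")["pixels"][:,:,::-1]; cv2.imwrite("pics/s1.png",cv2.resize(f[120:270,240:440],(800,600)))
```

```text
-45 [-0.24  0.59  2.14  1.13  0.9  -1.03]
45 [ 0.29  0.67  1.95 -0.8   1.09  1.04]
45 [ 0.29  0.51  1.97 -0.76  1.19  0.94]
0 [-0.01  0.39  2.1  -0.    0.66  0.15]
-45 [-0.34  0.61  2.08  1.03  0.95 -1.02]
ft [ 0.47 -0.1   0.03]
51.695559512840774 29.999232783175103 7.0333
10.05 [ 0.29  0.51  1.97 -0.75  1.19  0.93] [ 0.59 -0.08 -1.51]
```

View pics/s1.png

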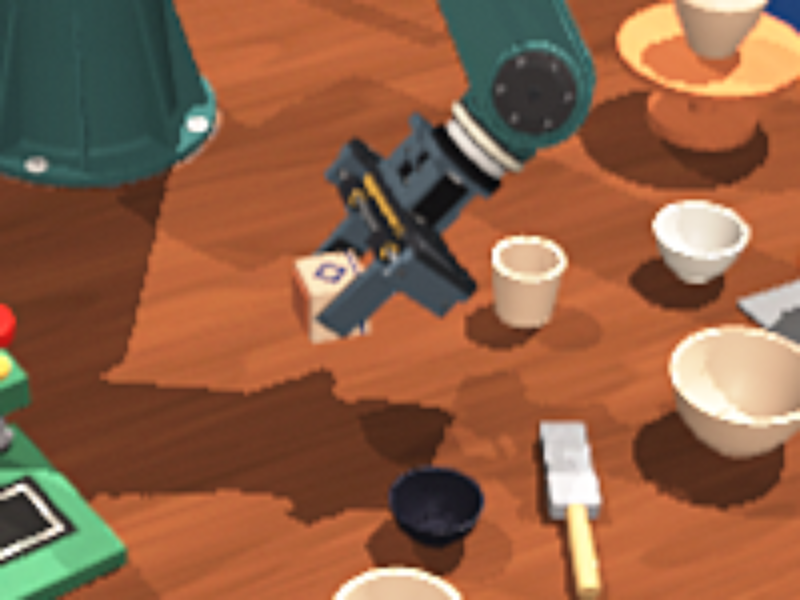

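Held level, foot to the left. For clearance at the press I want the wrist camera on top there, so I'll yaw the cup half a turn before laying it, then retake it from the other side.

Run:
```python
from h import *
from cell import env
np.set_printoptions(precision=2,suppress=True)
L=np.array([545,20,26.3]); up=np.array([0,0,90])
env.move_pose(*hold(L+2*up,81,45)); print(env.current_joint_pos(),env.current_time_s())
env.move_straight(*hold(L+[0,0,8],81,45)); f0=np.array(env.current_ft_force())
z=5.
while z>-2.5:
    env.move_straight(*hold(L+[0,0,z],81,45),speed=20); df=np.array(env.current_ft_force())-f0
    if df[2]>2: break
    z-=.7
print("down",z,df); env.open(); print(env.current_time_s())
p,q=hold(L,81,45,100); env.move_straight(p,q,speed=300)
f=env.grab_frame("scene")["pixels"][:,:,::-1]; t=env.grab_frame("top")["pixels"][:,:,::-1]
shot(env,"w5")
o=np.hstack([cv2.resize(f[160:260,290:390],(400,400),interpolation=cv2.INTER_CUBIC),cv2.resize(t[205:275,255:325],(400,400),interpolation=cv2.INTER_CUBIC)]); cv2.imwrite("pics/s2.png",o)
up2=np.array([0,0,150])
for m,t in((L,-40),(L+up2,-40)):
    print(t,env.solve_ik(*hold(m,81,t,4,-1)))
F=np.array([np.cos(np.radians(9.4)),np.sin(np.radians(9.4)),0]);B=np.array([591,-298,48.5])
for d in(70,0): print(env.solve_ik(*hold(B+d*F,189.4,50,4,-1)),env.solve_ik(*hold(B+d*F+[0,0,190],189.4,50,4,-1)))
```

```text
[-0.34  0.27  2.1   0.87  1.14  2.42] 11.5417
down 0.09999999999999942 [-1.87 -1.63  7.08]
15.6417
-40 [ 0.27  0.63  1.97 -0.76  1.02  1.  ]
-40 [ 0.27  0.38  1.98 -0.68  1.2   0.82]
[-0.32  0.97  1.3  -0.36  1.68 -1.94] [-0.32  0.75  1.31 -0.38  1.87 -2.01]
[-0.36  0.89  1.47 -0.39  1.59 -1.93] [-0.36  0.65  1.47 -0.4   1.8  -2.02]
```

View pics/s2.png

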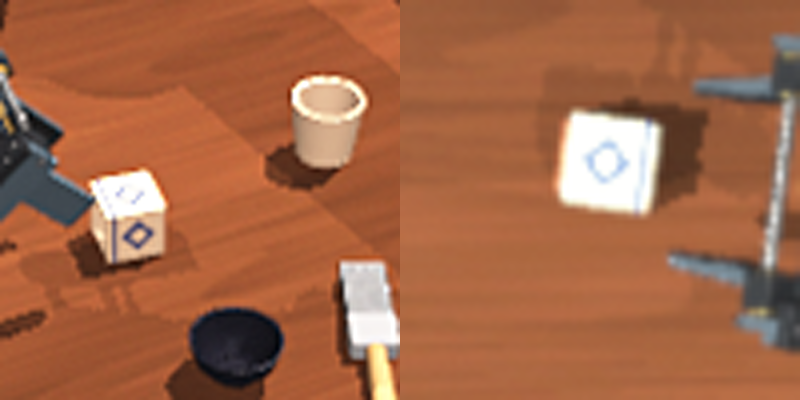

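Run:
```python
from h import *
from cell import env
np.set_printoptions(precision=2,suppress=True)
print("cup by top:",atz(*ray("top",(255+208/5.714-.4,205+163/5.714-.4)),52))
L=np.array([545,20,26.3]); up=np.array([0,0,150])
p=np.array(env.current_position()); env.move_straight(p+[0,0,110],speed=300)
env.move_pose(*hold(L+up,81,-40,90,-1))
env.move_straight(*hold(L,81,-40,95,-1),speed=300)
env.move_straight(*hold(L,81,-40,4,-1),speed=120); print("ft",env.current_ft_force())
env.gripper_close(); print(env.current_width()*91,env.current_gripper_force(),env.current_time_s())
p,q=hold(L,81,-40,4,-1); env.move_straight(p+up+[0,0,60],q,speed=250)
F=np.array([np.cos(np.radians(9.4)),np.sin(np.radians(9.4)),0]);B=np.array([591,-298,48.3])
env.move_pose(*hold(B+90*F+[0,0,230],189.4,50,4,-1)); print(env.current_joint_pos(),env.current_time_s())
env.move_straight(*hold(B+75*F+[0,0,10],189.4,50,4,-1),speed=200)
print(env.current_time_s(),env.current_ft_force())
f=env.grab_frame("scene")["pixels"][:,:,::-1]; t=env.grab_frame("top")["pixels"][:,:,::-1]
o=np.hstack([cv2.resize(f[175:275,190:290],(400,400),interpolation=cv2.INTER_CUBIC),cv2.resize(t[150:250,335:435],(400,400),interpolation=cv2.INTER_CUBIC)]); cv2.imwrite("pics/s3.png",o)
```

```text
cup by top: [544.76  18.45  52.  ]
ft [ 0.34  1.05 -0.72]
51.688914437817225 29.999994018289726 20.4083
[-0.31  0.74  1.25 -0.38  1.94 -2.03] 23.7583
25.0083 [ 0.76 -0.79 -0.49]
```

View pics/s3.png

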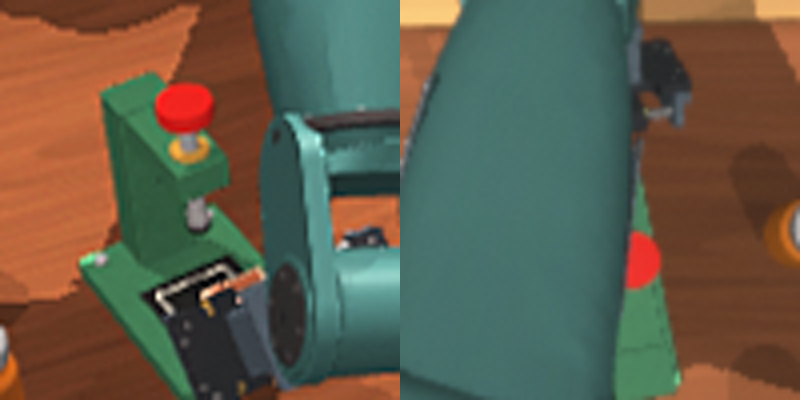

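The scene crop shows the cup foot up (terracotta face at crop (235,285)), in front of the stamp and clear of it. I'll slide it in and set it down.

Run:
```python
from h import *
from cell import env
np.set_printoptions(precision=2,suppress=True)
F=np.array([np.cos(np.radians(9.4)),np.sin(np.radians(9.4)),0]);B=np.array([591,-298,48.3])
H=lambda d,z:hold(B+d*F+[0,0,z],189.4,50,4,-1)
f0=np.array(env.current_ft_force())
for d in(40,20,0):
    env.move_straight(*H(d,9),speed=80); df=np.array(env.current_ft_force())-f0
    if np.linalg.norm(df)>6: print("contact",d,df); raise SystemExit
z=6.
while z>-3:
    env.move_straight(*H(0,z),speed=20); df=np.array(env.current_ft_force())-f0
    if df[2]>2: break
    z-=.7
print("down",z,df)
if z<=-3: raise SystemExit
env.open(); print(env.current_ft_force(),env.current_time_s())
env.wait(.3)
env.move_straight(*H(110,max(z,0)+3),speed=150)
p=np.array(env.current_position()); env.move_straight(p+[0,0,200],speed=300)
env.move_pose([680,-60,330],ori(-90,0,1).as_quat()); print(env.current_joint_pos(),env.current_time_s())
f=env.grab_frame("scene")["pixels"][:,:,::-1]; t=env.grab_frame("top")["pixels"][:,:,::-1]
o=np.hstack([cv2.resize(f[180:270,200:280],(533,600),interpolation=cv2.INTER_CUBIC),np.vstack([cv2.resize(t[190:250,360:410],(250,300),interpolation=cv2.INTER_CUBIC),np.zeros((300,250,3),np.uint8)])]); cv2.imwrite("pics/s4.png",o)
```

```text
down -1.0000000000000007 [-1.63  1.48  8.79]
[0.35 0.08 0.5 ] 30.05
[-0.12  0.25  1.7  -0.    1.19 -0.12] 33.7083
```

View pics/s4.png

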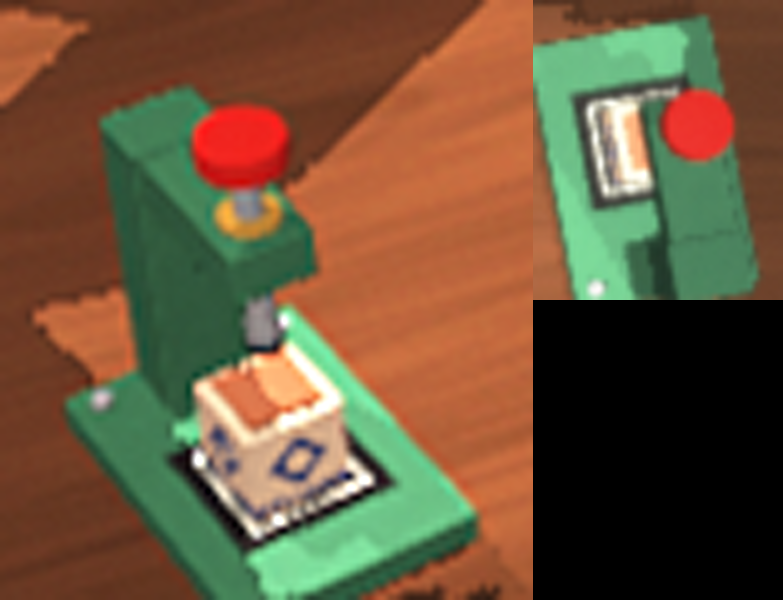

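The cup stands foot up inside the white outline, about centred in both views. Next is the knob, with the fingers closed.

Run:
```python
from h import *
from cell import env
np.set_printoptions(precision=2,suppress=True)
env.gripper_close(); q=ori(-80.6,0).as_quat(); xy=[591.3,-297.5]
env.move_pose([*xy,290],q); env.move_straight([*xy,246],speed=100); f0=np.array(env.current_ft_force())
z=242
while z>201:
    env.move_straight([*xy,z],speed=40); f=env.current_ft_force()[2]-f0[2]; print((z,round(f,1)),end=" ")
    if f>22: break
    z-=2 if z>212 else 1
env.wait(.6); print("\n",np.array(env.current_ft_force())-f0,env.current_position(),env.current_time_s())
```

```text
(242, np.float64(-1.0)) (240, np.float64(-0.4)) (238, np.float64(2.7)) (236, np.float64(3.8)) (234, np.float64(4.4)) (232, np.float64(4.9)) (230, np.float64(5.5)) (228, np.float64(5.1)) (226, np.float64(6.6)) (224, np.float64(6.8)) (222, np.float64(7.3)) (220, np.float64(7.5)) (218, np.float64(8.0)) (216, np.float64(8.3)) (214, np.float64(9.5)) (212, np.float64(9.4)) (211, np.float64(10.3)) (210, np.float64(10.5)) (209, np.float64(10.5)) (208, np.float64(11.2)) (207, np.float64(15.5)) (206, np.float64(25.5)) 
 [-7.54  3.47 26.68] [ 591.62 -297.69  208.16] 42.875
```

Run:
```python
from h import *
from cell import env
xy=[591.3,-297.5]
env.move_straight([*xy,245],speed=40); env.move_straight([*xy,330],speed=150)
env.move_pose([640,-20,330],ori(-90,0,1).as_quat()); env.wait(.3); print(env.current_time_s())
f=env.grab_frame("scene")["pixels"][:,:,::-1]
cv2.imwrite("pics/s5.png",np.hstack([cv2.resize(f[180:270,200:280],(400,450),interpolation=cv2.INTER_CUBIC),cv2.resize(f[100:300,60:240],(400,450))]))
```

```text
46.1083
```

View pics/s5.png

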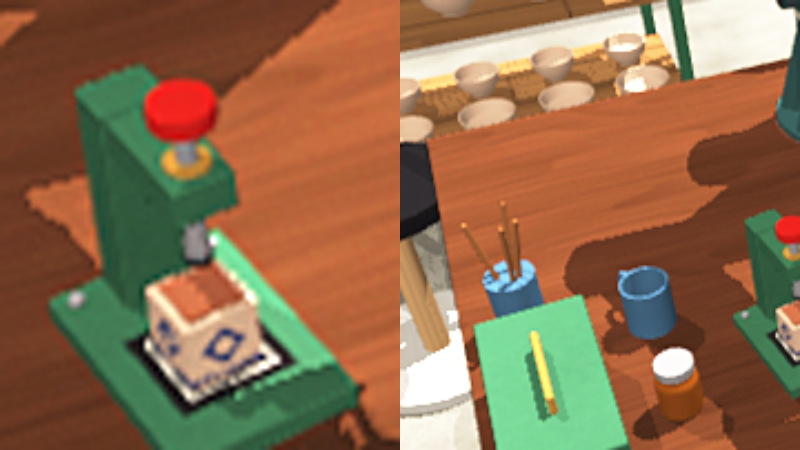

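The cup is still in the square, foot up, and the knob at crop (180,110) is back at the top.

```bash
python3 -c "
from cell import env
print(env.close_job())"
```

```text
the job is handed in; nothing more can be done
None
```

The job is handed in at about 46 s on the robot's clock: the cup is foot up in the white square, I pressed the plunger to its stop and held it there, and the last picture shows it back up; no verdict was returned.

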